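Hold test tweezers on a capacitor's two screws

ROBOT

A 6-joint arm with a two-finger parallel gripper is mounted at the origin on the work surface. World frame = base frame: x ahead of the robot, y to its left, z up, the work surface at z = 0. Lengths are in m, angles in rad, forces in N, time in s.
With the tool pointing down it reaches from about 0.325 to 0.9 m from the base axis. Payload 6.1 kg.
Tool frame: the origin (TCP) lies at the very end of the fingers, on their centre line; the grasp point (between the pads) lies 19 mm behind it; y points along the fingers, x is the direction in which the jaws open and shut, and the axes are right-handed (so a half turn about y gives the same grasp; the last joint's range is limited). The gripper opens to 87 mm and grips with 3 to 60 N. Pads are 19 mm wide; open, the fingers measure 117 mm over their backs; the gripper's body (75 mm by 190 mm) begins 51 mm behind the grasp point.
Start: joints at [1.076, 0.22, 1.526, -0, 1.395, -0.126], TCP at [0.225, 0.583, 0.223] pointing down, gripper open.
Joint ranges: [-2.98, 2.98], [-0.91, 2.08], [0.09, 2.57], [-1.24, 4.39], [0.2, 2.65], [-2.68, 2.68]. Speed limits (rad/s): [2.57, 2.57, 3.01, 3.14, 3.14, 3.14].

INTERFACE

Orientations are given as a 3x3 rotation matrix whose columns are the frame's x, y, z axes.
In Python, from station import robot, cams, nets gives the robot as it stands.
- The arm moves only by the tool arm_command, never from a script. Its argument "rows" is a list of rows, each an object with "offset": the shift along the tool's x, y, z scaled (see below), a list of three; "twist": the turn, a rotation vector about the tool's x, y, z scaled (see below), a list of three; "jaw": the opening, from -1 (shut) to 1 (fully open). In form: [{"offset": [x, y, z], "twist": [wx, wy, wz], "jaw": jaw}, ...]. A call has 1 to 20 rows; each row is the pose to reach, as a shift and turn from the pose commanded when the call began, along the tool's axes at that moment; what a row does not reach only later rows make up. The controller multiplies each number of a shift by 10 cm and each number of a turn by 2 rad. A row lasts 1/8 s, in which the tool goes at most 62.5 mm and 10.7 degrees, less where a joint would pass 70% of its speed; a pose out of reach is approached as far as the arm can. A call with a number of a shift or a turn outside -1 to 1 is refused whole. A call with a gripper value outside its range is refused whole. The fingers move at their own pace and stop on an object; "grip_force" is the grip in N (left out, the last holds). Time passes only in rows, so rows that repeat a pose let the fingers close. It gives the time, the measured TCP pose, the force and the opening at its end, in the units of the state.
- robot.state(): the state, without advancing time (a new reading comes with each control period).
- cams.snapshot(name): name is "scene" or "top"; returns a dict with "color" (420x560x3 uint8, red, green, blue), "camera_matrix" (3x3 intrinsics, pixels), "dist_coeffs" ([k1, k2, p1, p2, k3] as OpenCV has them; the pictures are not rectified), "cam_to_world" (4x4, takes a point from camera to world coordinates). Camera axes: x right, y down, z forward; pixel columns grow to the right and rows downward; lengths in m; the calibration is good to about 2 mm. A picture is of the moment at which its call begins. There is no depth.
- robot.sign_off(): hands the job in, once; it reports no verdict.
Trained networks look in the newest picture that a camera, given by its name, has taken for a name from the list of things; names that differ only in an ending like _2 or _b are one class to them, and where a whole thing is asked for, a point or a joint stands for the part that bears it (a point fixed in the world has none). Each returns a list of dicts, best first, with "score" (0 to 1); they miss things now and then, are a little off and sometimes report something else, mostly with a low value. They report only what shows in the picture. A call takes as long as a camera call. They do not tell look-alikes from the thing itself.
- nets.silhouettes(camera, thing): "region" (420x560 bool, what is visible of it) and "xy" ([column, row] in pixels, amid what is visible of it).
The state is a dict: "clock": time; "qpos": joint angles; "qd": joint speeds; "effort": joint torques, N m; "ee_pos": TCP position; "orientation": TCP orientation; "wrist_force": force on the tool from outside, world axes, zero at the start; "wrist_torque": the same for the moment, N m; "opening": opening from 0.0 (shut) to 1.0 (fully open).
Only numpy, scipy, OpenCV 4.12 (cv2) and the standard library are available. Lean on these libraries where they do the work, as an engineer would, in place of code of your own. Each camera call takes 0.05 s, during which the arm holds its last target.

TASK

Three look-alike capacitor cans stand on the mat; I want a reading of the middle-sized one. Take the sprung test tweezers off their rest, squeeze them until the tip gap matches that can's two terminal screws, and set one tip on the middle of each screw, pressing only lightly so that both sprung pins give a little. Hold that gap and contact steady for two seconds and finish still holding the tweezers there, without shifting or tipping the cans or the things around them.

Things in the scene. Friction and masses are not known exactly. Their poses are not given: they have to be found in the camera images.
- tweezers_grip (a point): Sprung test tweezers (hand-held meter, 215 mm long, 0.08 kg): point midway between their two black rubber grip pads, half-way up. x to the tips, y to the left arm, z up; starts level, 49 mm above the bench. Pads: 34 mm long, 15 mm high; width over both 36 mm free, 27 mm at a 22 mm tip gap (outer faces then parallel). Squeeze force 6 N at first, 17 N at 22 mm, 24 N at most.
- meter_body (a point): Centre of the tweezers' grey meter body with its small dark screen (60 x 32 x 18 mm), 105 mm behind tweezers_grip; both arms pivot at its front face. Same axes.
- left_tip (a point): The lower end of the left (+y) arm's sprung contact pin: a brass pin 4 mm thick pointing straight down at the end of the arm, 78 mm ahead (+x) of tweezers_grip, its end 21.5 mm below the height of tweezers_grip. Free tip gap (left_tip to right_tip) is 40 mm.
- right_tip (a point): The same for the right (-y) arm.
- left_arm (a joint): How far the left arm is squeezed inward about its pivot, 75 mm behind tweezers_grip: 0 = free (tip gap 40 mm), 0.10 rad = stop. With both arms equal the tip gap is 40 mm less 306 mm per rad of this value: 0.059 rad for a 22 mm gap.
- right_arm (a joint): The same for the right arm.
- left_pin (a joint): How far the left contact pin is pushed up into its arm: 0 = free, 0.006 m = bottomed. Spring: 0.2 N to start, 0.8 N when bottomed.
- right_pin (a joint): The same for the right contact pin.
- rest: Fixed rest of the tweezers: base plate 190 x 80 x 6 mm, origin on the bench under tweezers_grip, x towards the tips. A saddle block 88 to 122 mm behind the origin carries the meter body (its cheeks reach 50 mm up), a cross bar 47 mm ahead of it (66 mm wide, top 44 mm up) carries the arms; free in between. Lift the tweezers straight up.
- mid_can: The middle-sized capacitor can, the one to be measured: upright grey cylinder 51 mm across, 80 mm tall to its black top, 0.24 kg, loose on the mat. Origin at the centre of its underside; its two screws stand in a line along its y axis, 22 mm apart between centres.
- mid_screw_a: Terminal screw of the middle can at its +y side: steel head 12 mm across, 4 mm high, with a cross recess. Origin at the centre of the head's top face, 87 mm above the can's underside (90 mm above the bench).
- mid_screw_b: The same at the -y side of the middle can.
- small_can: Look-alike to be left alone: 36 mm across, screws 13 mm apart, heights as the middle can. Origin at the centre of its underside.
- large_can: Look-alike to be left alone: 64 mm across, screws 29 mm apart, heights as the middle can. Origin at the centre of its underside.
- mat: Fixed black rubber bench mat, 260 x 420 x 3 mm, under the cans; origin at the centre of its underside.
- screwdriver: Screwdriver with black handle, 190 mm long, lying on the bench; leave it alone.
- tin: Small open metal parts tray, 100 x 75 x 30 mm; leave it alone.
Not all that is in view belongs to the job. Of the things that look like the part that bears tweezers_grip, the largest one is meant.

How it is judged:
By the outcome, as a careful person would: the job done as asked, in the order asked, and still so for the second after the job is handed in, while the arm keeps its last pose, push and grip.
It also fails if it takes over 45 s, if anything falls off the work surface, if the arm or the gripper's body presses on something with over 40 N, if the wrist force passes 120 N, or if a joint passes its speed limit or range.

## Working session

There is one attempt and no reset: what is moved stays moved. The work goes in short steps, Python scripts to look and compute and a tool call to move; the robot and the scene stay as the last step left them, time stands still between calls to the robot, and variables do not carry over. Pictures are saved under pics/ and viewed, and the job is handed in when it is done.

Besides the shell and the picture viewer there is one more tool, called after ">>>" as name([rows], argument=value, ...), one row to a line, values as JSON. arm_command: Moves the arm, as the interface text tells. Shifts and turns lie within -1 to 1; 1 stands for 10 cm of shift or 2 rad of turn. Its arguments: {"type":"object","properties":{"rows":{"type":"array"},"grip_force":{"type":"number"}},"required":["rows"]}

```bash
ls; mkdir -p pics; python3 - <<'E'
from station import robot,cams,nets
import cv2,numpy as np
s=robot.state()
for k,v in s.items(): print(k,np.round(v,4).tolist())
for c in("scene","top"):
    d=cams.snapshot(c)
    print(c,d["camera_matrix"].tolist(),d["dist_coeffs"],np.round(d["cam_to_world"],4).tolist())
    cv2.imwrite(f"pics/{c}0.png",d["color"][:,:,::-1])
E
```

```text
pics
clock 0.0
qpos [1.0759, 0.2213, 1.5276, 0.0, 1.3947, -0.1261]
qd [-0.0003, -0.001, 0.002, 0.0001, -0.001, -0.0022]
effort [0.0009, -49.4623, -38.7379, 0.0698, 0.0573, -0.0002]
ee_pos [0.225, 0.5824, 0.2214]
orientation [[0.3605, -0.0009, -0.9328], [0.9328, -0.0017, 0.3605], [-0.002, -1.0, 0.0003]]
wrist_force [-0.4182, 0.1954, -0.687]
wrist_torque [-0.0156, -0.0316, 0.0056]
opening 0.9984
scene [[430.13611424800126, 0.0, 281.375215813058], [0.0, 430.13611424800126, 215.54181958745244], [0.0, 0.0, 1.0]] [-0.03976644  0.          0.          0.          0.        ] [[0.7732, 0.3721, -0.5135, 1.1572], [0.634, -0.4394, 0.6363, -0.9017], [0.0111, -0.8176, -0.5757, 0.7747], [0.0, 0.0, 0.0, 1.0]]
top [[485.07894778419455, 0.0, 278.89972655507523], [0.0, 485.07894778419455, 210.7450171425342], [0.0, 0.0, 1.0]] [-0.15662049  0.          0.          0.          0.        ] [[0.1009, -0.9694, 0.2237, 0.2359], [-0.9949, -0.0983, 0.0228, -0.1405], [-0.0001, -0.2249, -0.9744, 1.3424], [0.0, 0.0, 0.0, 1.0]]
```

View pics/scene0.png

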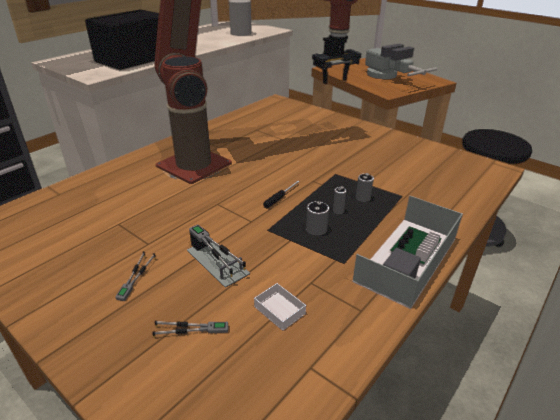

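View pics/top0.png

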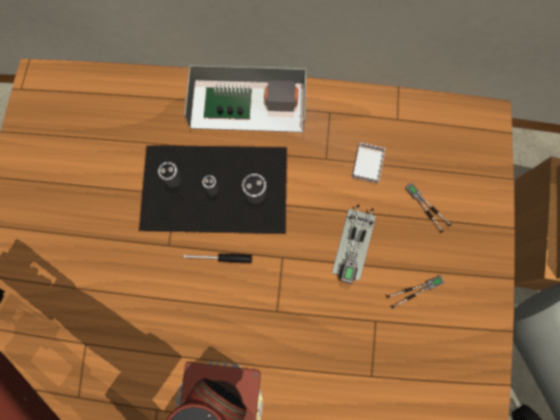

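The top view shows three tweezers: on the rest at (353,240), loose at (428,206), and loose at (417,291). The cans are at (168,172), (209,183) and (254,187). The tweezers on the rest look like the largest. The can at (168,172) is probably the middle-sized one. I'll check both in close crops.

```bash
cat > h.py <<'E'
import numpy as np,cv2
from station import robot,cams,nets
def undist(d,uv):
    return cv2.undistortPoints(np.array(uv,float).reshape(-1,1,2),d["camera_matrix"],np.array(d["dist_coeffs"])).reshape(-1,2)
def at_z(d,uv,z):
    n=undist(d,uv);T=np.array(d["cam_to_world"]);r=np.c_[n,np.ones(len(n))]@T[:3,:3].T;o=T[:3,3]
    return o+r*((z-o[2])/r[:,2])[:,None]
def proj(d,P):
    T=np.linalg.inv(d["cam_to_world"]);r,_=cv2.Rodrigues(T[:3,:3])
    return cv2.projectPoints(np.array(P,float).reshape(-1,1,3),r,T[:3,3].copy(),d["camera_matrix"],np.array(d["dist_coeffs"]))[0].reshape(-1,2)
def crop(d,c,h,k,name):
    x,y=int(c[0]),int(c[1]);x0,y0=max(x-h,0),max(y-h,0)
    im=d["color"][y0:y+h,x0:x+h,::-1]
    im=cv2.resize(im,None,fx=k,fy=k,interpolation=cv2.INTER_CUBIC);cv2.imwrite("pics/"+name,im);return im
E
python3 - <<'E'
from h import *
D={c:cams.snapshot(c) for c in("scene","top")}
a=crop(D["top"],(395,240),70,5,"c1.png")
b=crop(D["top"],(212,185),62,6,"c2.png")
crop(D["scene"],(340,205),50,7,"c3.png")
crop(D["scene"],(218,255),40,8,"c4.png")
for c,d in D.items():
  for t in("tweezers_grip","meter_body","left_tip","rest","mid_can","mid_screw_a","small_can","large_can","mat"):
    for r in nets.silhouettes(c,t):
        m=r["region"]; v,u=np.nonzero(m)
        print(c,t,round(r["score"],2),np.round(r["xy"],1),m.sum(),u.min(),u.max(),v.min(),v.max())
E
```

```text
scene tweezers_grip 0.92 [129.5 282.1] 470 115 154 254 299
scene tweezers_grip 0.74 [196.  326.7] 629 153 227 321 335
scene tweezers_grip 0.59 [211. 243.] 629 189 245 224 274
scene meter_body 0.88 [134.9 283.8] 325 116 154 254 300
scene meter_body 0.86 [199.6 327.8] 674 152 228 321 336
scene meter_body 0.63 [207.8 243.6] 456 189 245 225 273
scene left_tip 0.71 [340.8 196.7] 308 333 346 186 213
scene rest 0.56 [215.7 262.9] 1397 188 248 234 286
scene mid_can 0.65 [360.4 184.9] 392 356 372 174 201
scene small_can 0.54 [342.  198.1] 287 333 345 187 213
scene large_can 0.74 [319.5 218.9] 721 305 328 200 236
scene mat 0.9 [338.6 220.4] 4904 269 400 174 262
top tweezers_grip 0.86 [349.6 268.9] 390 341 372 210 283
top tweezers_grip 0.85 [416.1 193.4] 217 405 450 183 231
top tweezers_grip 0.73 [353.5 231.3] 130 348 359 204 259
top tweezers_grip 0.68 [430.3 284.9] 185 391 442 276 308
top tweezers_grip 0.66 [210.9 186.2] 196 204 217 176 194
top meter_body 0.81 [350.8 267.1] 389 341 372 206 283
top meter_body 0.6 [432.5 279.7] 185 393 443 276 307
top meter_body 0.59 [415.6 191.7] 208 406 449 184 224
top rest 0.97 [355.8 241. ] 1502 332 374 209 279
top rest 0.69 [351.  266.9] 475 341 372 205 283
top rest 0.36 [354.6 231.6] 42 349 357 206 257
top mid_can 0.69 [170.2 174.5] 374 160 181 163 186
top small_can 0.62 [209.6 185.4] 224 203 218 175 194
top large_can 0.92 [254.6 188.3] 509 242 265 174 201
top mat 0.67 [212.  192.7] 11284 138 286 146 233
top mat 0.3 [230.7 258. ] 373 185 252 253 263
```

View pics/c1.png

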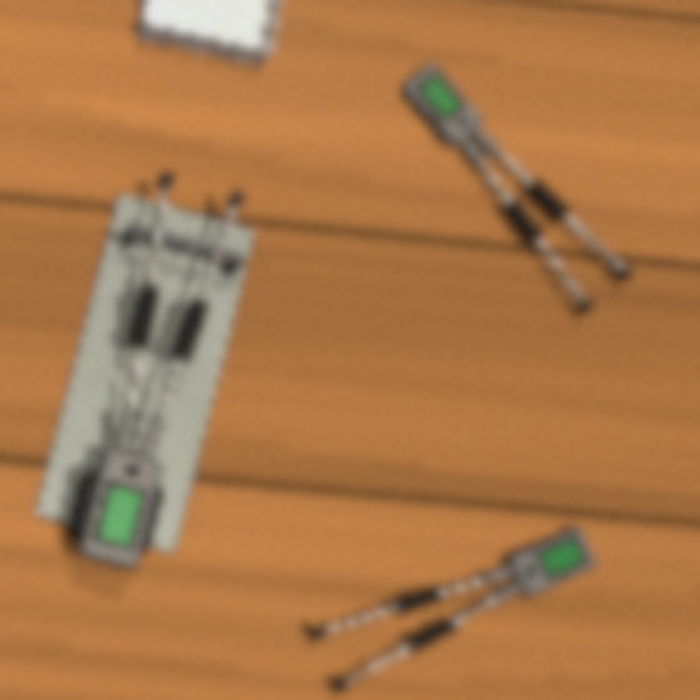

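View pics/c2.png

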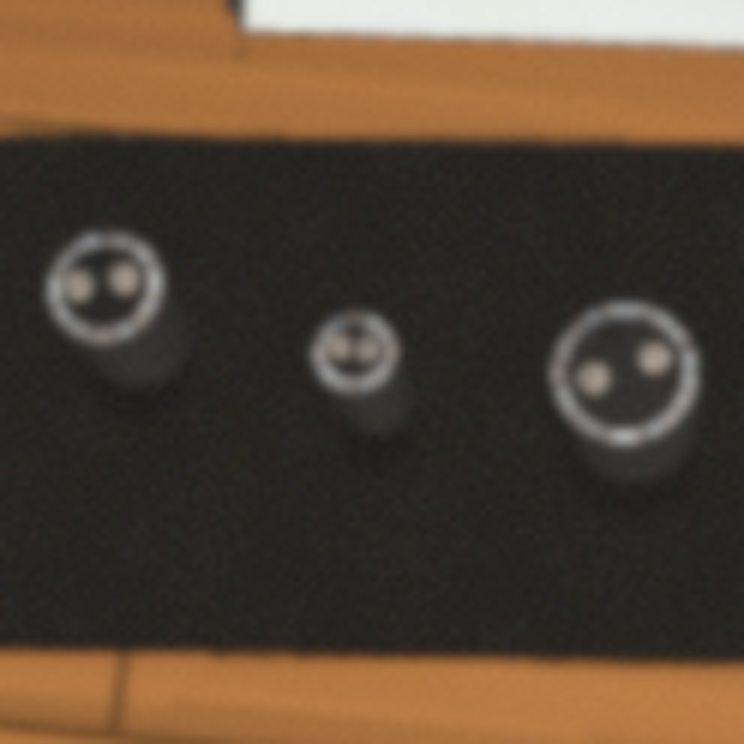

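View pics/c3.png

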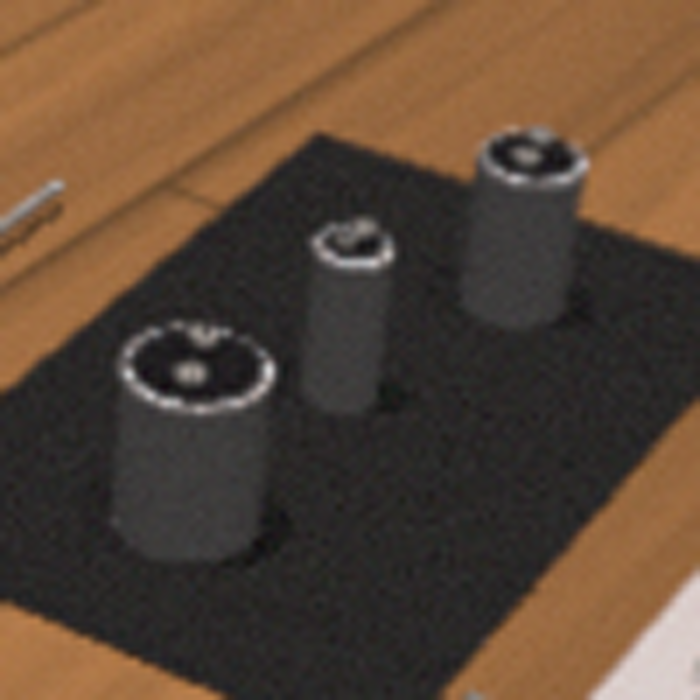

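View pics/c4.png

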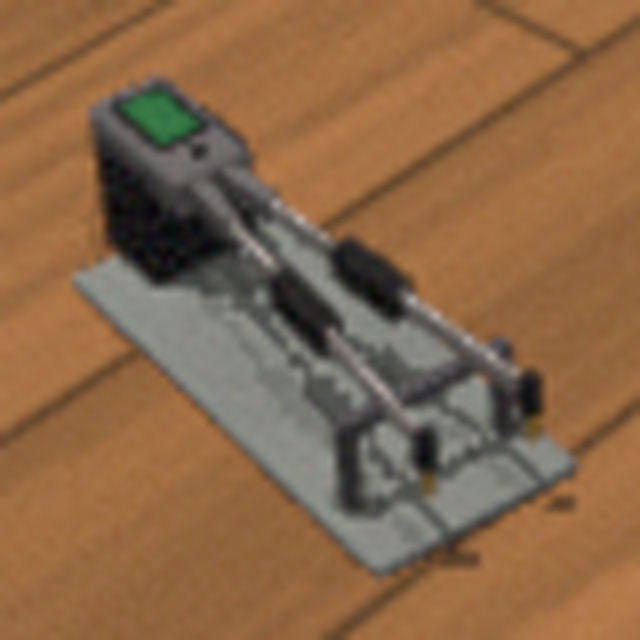

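The crops confirm the choices. The tweezers on the rest are about 60% larger than the loose pair. The can at (168,172) has a ring size between the other two. Next I'll fit the poses using picks from both cameras.

```bash
python3 - <<'E'
from h import *
from scipy.optimize import least_squares
D={c:cams.snapshot(c) for c in("scene","top")}
f=lambda x,y,k,o:((x+.5)/k-.5+o[0],(y+.5)/k-.5+o[1])
c1=lambda x,y:f(x,y,5,(325,170));c2=lambda x,y:f(x,y,6,(150,123));c3=lambda x,y:f(x,y,7,(290,155));c4=lambda x,y:f(x,y,8,(178,215))
# tweezers
obs=[("top",(-105,0,58),c1(121,517)),("top",(0,14.5,56.5),c1(144,315)),("top",(0,-14.5,56.5),c1(186,330)),
("scene",(-105,0,58),c4(161,117)),("scene",(78,-20,27.5),c4(428,492)),("scene",(78,20,27.5),c4(532,433))]
def P(p,q):
    c,s=np.cos(p[2]),np.sin(p[2]);q=np.array(q)/1e3;return [p[0]+c*q[0]-s*q[1],p[1]+s*q[0]+c*q[1],q[2]]
def fit(obs,p0,cams_):
    o=[x for x in obs if x[0] in cams_]
    F=lambda p:np.concatenate([proj(D[c],[P(p,q)])[0]-np.array(uv) for c,q,uv in o])
    r=least_squares(F,p0);return r.x,np.round(r.fun,1)
g=at_z(D["top"],[c1(165,322)],.056)[0]
for cs in(("top",),("scene",),("top","scene")):print("tw",cs,*fit(obs,[g[0],g[1],-.2],cs))
ob2=[("top",(0,11,90),c2(78,287)),("top",(0,-11,90),c2(124,279)),("top",(0,0,80),c2(105,287)),("scene",(0,11,90),c3(541,134)),("scene",(0,-11,90),c3(527,157))]
ob2[2]=("top",(0,0,83),c2(105,287))
g=at_z(D["top"],[c2(101,283)],.09)[0]
for cs in(("top",),("scene",),("top","scene")):print("can",cs,*fit(ob2,[g[0],g[1],0],cs))
for n,a,b in(("small",(340,348),(369,350)),("large",(594,378),(655,357)),("mid",(78,287),(124,279))):
    q=at_z(D["top"],[c2(*a),c2(*b)],.09);print(n,np.round(q.mean(0),4),np.linalg.norm(q[0]-q[1]))
E
```

```text
tw ('top',) [ 0.48691134 -0.32851582 -0.15490552] [ 0.1 -0.9 -1.1  0.6  0.9  0.3]
tw ('scene',) [ 0.48760116 -0.32807792 -0.16952406] [ 0.1  0.3  0.1 -0.3 -0.2  0.1]
tw ('top', 'scene') [ 0.48721441 -0.32848298 -0.16305311] [-0.2 -1.1 -1.   0.5  0.9  0.2 -0.3  0.4  0.  -0.4 -0.3  0. ]
can ('top',) [0.60687102 0.20577518 0.2722089 ] [-0.1 -0.   0.1 -0.1 -0.1  0.1]
can ('scene',) [0.61143375 0.20345133 0.24105137] [-0.   0.1  0.  -0.1]
can ('top', 'scene') [0.60801336 0.20591022 0.2588986 ] [-0.1 -0.5  0.2 -0.4 -0.1 -0.3 -0.6 -0.5 -0.5 -0.7]
small [0.587  0.0858 0.09  ] 0.01320295989830964
large [ 0.5905 -0.0363  0.09  ] 0.02891170671277276
mid [0.6068 0.2059 0.09  ] 0.02139947510577063
```

>>> arm_command([
  {"offset": [-0.48, 0, -0.36], "twist": [0, -0.05, 0], "jaw": 1},
  {"offset": [-0.95, 0, -0.72], "twist": [0, -0.103, 0], "jaw": 1},
  {"offset": [-0.95, 0, -0.72], "twist": [0, -0.103, 0], "jaw": 1},
])

```text
clock: 1.58
ee_pos: [0.2588, 0.4652, 0.222]
orientation: [[0.164, -0.0, -0.986], [0.986, -0.002, 0.164], [-0.002, -1.0, 0.0]]
wrist_force: [0.3, 0.2, -0.6]
opening: 0.999
```

>>> arm_command([
  {"offset": [-0.5, 0, -0.24], "twist": [0, 0, 0], "jaw": 1},
  {"offset": [-1, 0, -0.48], "twist": [0, 0, 0], "jaw": 1},
])

```text
clock: 1.82
ee_pos: [0.2897, 0.3617, 0.2229]
orientation: [[0.161, 0.001, -0.987], [0.987, 0.001, 0.161], [0.001, -1.0, -0.001]]
wrist_force: [0.5, 0.1, 0.3]
opening: 0.998
```

>>> arm_command([
  {"offset": [-0.5, 0, -0.24], "twist": [0, 0, 0], "jaw": 1},
  {"offset": [-1, 0, -0.48], "twist": [0, 0, 0], "jaw": 1},
])

```text
clock: 2.08
ee_pos: [0.3212, 0.2548, 0.2232]
orientation: [[0.162, 0.002, -0.987], [0.987, 0.001, 0.162], [0.001, -1.0, -0.001]]
wrist_force: [1.2, -0.7, -0.4]
opening: 0.996
```

>>> arm_command([
  {"offset": [-0.5, 0, -0.24], "twist": [0, 0, 0], "jaw": 1},
  {"offset": [-1, 0, -0.48], "twist": [0, 0, 0], "jaw": 1},
])

```text
clock: 2.33
ee_pos: [0.3526, 0.1481, 0.2234]
orientation: [[0.162, 0.002, -0.987], [0.987, 0.001, 0.162], [0.001, -1.0, -0.002]]
wrist_force: [0.3, -0.4, -0.5]
opening: 0.999
```

>>> arm_command([
  {"offset": [-0.5, 0, -0.24], "twist": [0, 0, 0], "jaw": 1},
  {"offset": [-1, 0, -0.48], "twist": [0, 0, 0], "jaw": 1},
])

```text
clock: 2.58
ee_pos: [0.384, 0.0413, 0.2235]
orientation: [[0.162, 0.003, -0.987], [0.987, 0.0, 0.162], [0.001, -1.0, -0.002]]
wrist_force: [1.1, -0.2, -0.2]
opening: 1.001
```

>>> arm_command([
  {"offset": [-0.5, 0, -0.24], "twist": [0, 0, 0], "jaw": 1},
  {"offset": [-1, 0, -0.48], "twist": [0, 0, 0], "jaw": 1},
])

```text
clock: 2.82
ee_pos: [0.4152, -0.0655, 0.2234]
orientation: [[0.163, 0.002, -0.987], [0.987, -0.0, 0.163], [0.0, -1.0, -0.002]]
wrist_force: [0.9, 0.3, 0.6]
opening: 1.001
```

>>> arm_command([
  {"offset": [-0.5, 0, -0.24], "twist": [0, 0, 0], "jaw": 1},
  {"offset": [-1, 0, -0.48], "twist": [0, 0, 0], "jaw": 1},
])

```text
clock: 3.08
ee_pos: [0.4465, -0.1722, 0.2232]
orientation: [[0.163, 0.002, -0.987], [0.987, -0.0, 0.163], [-0.0, -1.0, -0.002]]
wrist_force: [1.2, 0.1, 0.4]
opening: 0.999
```

>>> arm_command([
  {"offset": [-0.5, 0, -0.24], "twist": [0, 0, 0], "jaw": 1},
  {"offset": [-1, 0, -0.48], "twist": [0, 0, 0], "jaw": 1},
  {"offset": [-1, 0, -0.48], "twist": [0, 0, 0], "jaw": 1},
])

```text
clock: 3.45
ee_pos: [0.4773, -0.2799, 0.222]
orientation: [[0.166, -0.0, -0.986], [0.986, -0.0, 0.166], [-0.0, -1.0, -0.0]]
wrist_force: [-1.1, 0.4, -0.3]
opening: 0.997
```

>>> arm_command([
  {"offset": [-0.46, 0.2, -0.18], "twist": [0, 0, 0], "jaw": 0.6},
  {"offset": [-0.46, 0.6, -0.18], "twist": [0, 0, 0], "jaw": 0.6},
  {"offset": [-0.46, 0.6, -0.18], "twist": [0, 0, 0], "jaw": 0.6},
])

```text
clock: 3.82
ee_pos: [0.485, -0.3225, 0.159]
orientation: [[0.162, -0.005, -0.987], [0.987, 0.005, 0.162], [0.005, -1.0, 0.006]]
wrist_force: [-0.1, 1.0, -0.2]
opening: 0.819
```

```bash
cat > look.py <<'E'
from h import *
import sys
n=sys.argv[1]
D={c:cams.snapshot(c) for c in("scene","top")}
s=robot.state();R=np.array(s["orientation"]);p=np.array(s["ee_pos"])
print(s["clock"],p.round(4),"yaw",np.arctan2(-R[0,0],R[1,0]).round(4),"pitch/roll",R[2].round(4),"op mm",s["opening"]*87,"F",np.round(s["wrist_force"],2),"M",np.round(s["wrist_torque"],3))
u=proj(D["scene"],[p])[0];v=proj(D["top"],[p])[0]
if len(sys.argv)>2: u=eval(sys.argv[2]);v=eval(sys.argv[3])
h=int(sys.argv[4]) if len(sys.argv)>4 else 40
a=crop(D["scene"],u,h,400//(2*h),"t.png");b=crop(D["top"],v,h,400//(2*h),"t.png")
print("origins",[ (max(int(q[0])-h,0),max(int(q[1])-h,0)) for q in(u,v)],400//(2*h))
H=min(a.shape[0],b.shape[0]);cv2.imwrite(f"pics/{n}.png",np.hstack([a[:H],b[:H]]))
np.save("D.npy",D,allow_pickle=True)
E
python3 look.py a1
```

```text
3.925 [ 0.4871 -0.3241  0.1633] yaw -0.162 pitch/roll [ 3.e-04 -1.e+00 -0.e+00] op mm 70.19073790006642 F [ 0.21 -0.61  1.28] M [ 0.038 -0.021 -0.047]
origins [(177, 174), (322, 186)] 5
```

View pics/a1.png

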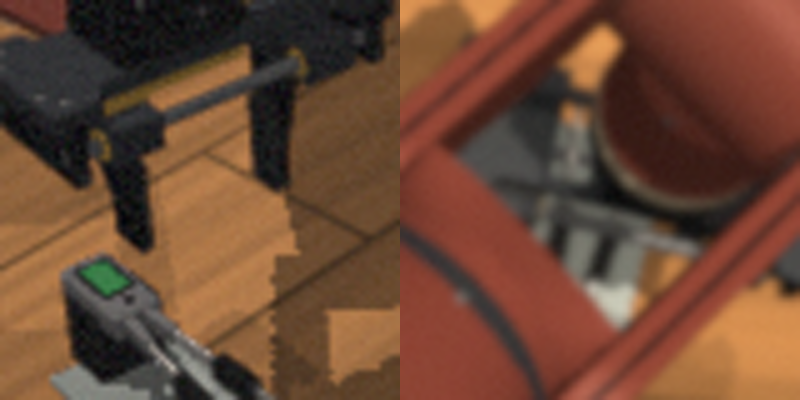

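>>> arm_command([
  {"offset": [-0.04, 0.4, -0.01], "twist": [0, 0, 0], "jaw": 0.5},
  {"offset": [-0.04, 0.8, -0.01], "twist": [0, 0, 0], "jaw": 0.5},
  {"offset": [-0.04, 0.8, -0.01], "twist": [0, 0, 0], "jaw": 0.5},
  {"offset": [-0.04, 0.8, -0.01], "twist": [0, 0, 0], "jaw": 0.5},
])

```text
clock: 4.42
ee_pos: [0.4885, -0.3299, 0.0855]
orientation: [[0.161, 0.003, -0.987], [0.987, -0.003, 0.161], [-0.002, -1.0, -0.003]]
wrist_force: [-0.1, -0.2, -0.4]
opening: 0.75
```

```bash
python3 look.py a2 "(222,250)" "(352,240)"
```

```text
4.525 [ 0.4887 -0.3304  0.0858] yaw -0.1624 pitch/roll [-0.0026 -1.     -0.0042] op mm 64.94521463929468 F [-0.13 -0.61  0.09] M [ 0.027 -0.008 -0.016]
origins [(182, 210), (312, 200)] 5
```

View pics/a2.png

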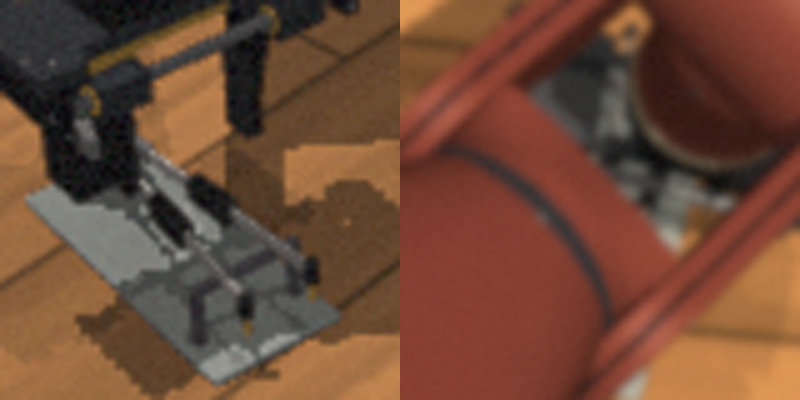

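>>> arm_command([
  {"offset": [0.018, 0.3, 0.015], "twist": [0, 0, 0], "jaw": 0.3},
  {"offset": [0.018, 0.56, 0.015], "twist": [0, 0, 0], "jaw": 0.3},
  {"offset": [0.018, 0.56, 0.015], "twist": [0, 0, 0], "jaw": 0.3},
  {"offset": [0.018, 0.56, 0.015], "twist": [0, 0, 0], "jaw": 0.2},
])

```text
clock: 5.03
ee_pos: [0.4869, -0.3282, 0.0286]
orientation: [[0.162, 0.002, -0.987], [0.987, -0.002, 0.162], [-0.002, -1.0, -0.002]]
wrist_force: [1.0, 0.5, -0.2]
opening: 0.625
```

```bash
python3 look.py a3 "(222,250)" "(352,240)"
```

```text
5.125 [ 0.487  -0.3283  0.0287] yaw -0.1628 pitch/roll [-0.0018 -1.     -0.0029] op mm 52.65456225904195 F [-0.45 -1.28  1.01] M [-0.011  0.015  0.014]
origins [(182, 210), (312, 200)] 5
```

View pics/a3.png

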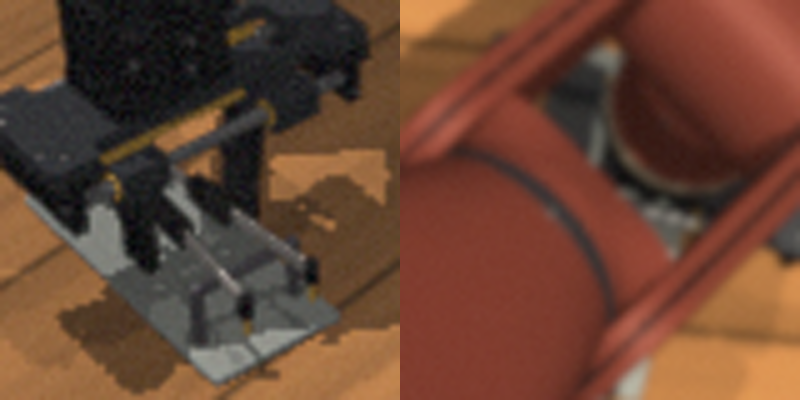

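>>> arm_command([
  {"offset": [0, 0, 0], "twist": [0, 0, 0], "jaw": 0},
  {"offset": [0, 0, 0], "twist": [0, 0, 0], "jaw": -0.1},
  {"offset": [0, 0, 0], "twist": [0, 0, 0], "jaw": -0.26},
  {"offset": [0, 0, 0], "twist": [0, 0, 0], "jaw": -0.26},
  {"offset": [0, 0, 0], "twist": [0, 0, 0], "jaw": -0.26},
  {"offset": [0, 0, 0], "twist": [0, 0, 0], "jaw": -0.26},
], grip_force=25)

```text
clock: 5.88
ee_pos: [0.486, -0.3275, 0.0268]
orientation: [[0.162, 0.001, -0.987], [0.987, -0.001, 0.162], [-0.001, -1.0, -0.001]]
wrist_force: [0.7, -1.7, 0.9]
opening: 0.372
```

```bash
python3 look.py a4 "(222,250)" "(352,240)"
```

```text
5.975 [ 0.486  -0.3275  0.0268] yaw -0.1628 pitch/roll [-5.e-04 -1.e+00 -6.e-04] op mm 32.00430593093126 F [ 1.01 -1.9   0.98] M [-0.253 -0.124  0.026]
origins [(182, 210), (312, 200)] 5
```

View pics/a4.png

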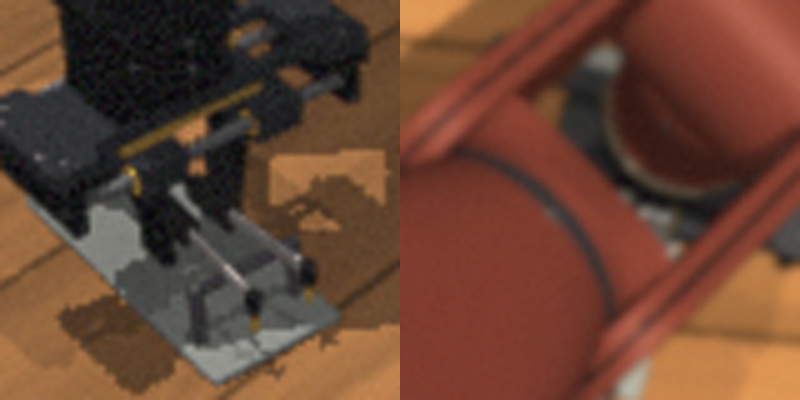

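>>> arm_command([
  {"offset": [0, -0.1, 0], "twist": [0, 0, 0], "jaw": -0.26},
  {"offset": [0, -0.3, 0], "twist": [0, 0, 0], "jaw": -0.26},
  {"offset": [0, -0.6, 0], "twist": [0, 0, 0], "jaw": -0.26},
  {"offset": [0, -0.9, 0], "twist": [0, 0, 0], "jaw": -0.26},
  {"offset": [0, -0.9, 0], "twist": [0, 0, 0], "jaw": -0.38},
  {"offset": [0, -0.9, 0], "twist": [0, 0, 0], "jaw": -0.38},
  {"offset": [0, -0.9, 0], "twist": [0, 0, 0], "jaw": -0.38},
  {"offset": [0, -0.9, 0], "twist": [0, 0, 0], "jaw": -0.38},
], grip_force=28)

```text
clock: 6.98
ee_pos: [0.4852, -0.3266, 0.1153]
orientation: [[0.162, -0.002, -0.987], [0.987, 0.001, 0.162], [0.001, -1.0, 0.002]]
wrist_force: [-0.3, -0.5, -0.8]
opening: 0.318
```

```bash
python3 look.py a5 "(222,225)" "(352,230)"
```

```text
7.075 [ 0.4854 -0.3269  0.1157] yaw -0.1628 pitch/roll [ 8.0e-04 -1.0e+00  1.3e-03] op mm 27.21184884424645 F [ 0.59 -0.16 -0.94] M [ 0.009 -0.019 -0.018]
origins [(182, 185), (312, 190)] 5
```

View pics/a5.png

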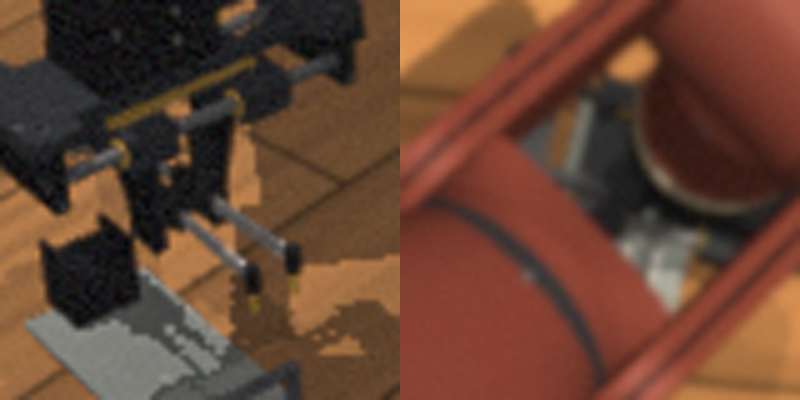

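>>> arm_command([
  {"offset": [0.2, -0.2, 0.02], "twist": [0, 0, 0], "jaw": -0.38},
  {"offset": [0.6, -0.4, 0.04], "twist": [0, 0, 0], "jaw": -0.38},
  {"offset": [1, -0.5, 0.07], "twist": [0, 0, 0], "jaw": -0.38},
])

```text
clock: 7.45
ee_pos: [0.4956, -0.2269, 0.1676]
orientation: [[0.163, 0.001, -0.987], [0.987, -0.001, 0.163], [-0.0, -1.0, -0.001]]
wrist_force: [0.9, 0.1, -0.7]
opening: 0.313
```

>>> arm_command([
  {"offset": [0.33, 0, 0.02], "twist": [0, 0, 0], "jaw": -0.38},
  {"offset": [0.66, 0, 0.04], "twist": [0, 0, 0], "jaw": -0.38},
  {"offset": [1, 0, 0.07], "twist": [0, 0, 0], "jaw": -0.38},
])

```text
clock: 7.82
ee_pos: [0.5043, -0.1265, 0.1664]
orientation: [[0.162, -0.0, -0.987], [0.987, 0.0, 0.162], [0.0, -1.0, 0.0]]
wrist_force: [-0.3, 0.4, -0.3]
opening: 0.308
```

>>> arm_command([
  {"offset": [0.33, 0, 0.02], "twist": [0, 0, 0], "jaw": -0.38},
  {"offset": [0.66, 0, 0.04], "twist": [0, 0, 0], "jaw": -0.38},
  {"offset": [1, 0, 0.07], "twist": [0, 0, 0], "jaw": -0.38},
])

```text
clock: 8.2
ee_pos: [0.5136, -0.0267, 0.1664]
orientation: [[0.162, -0.0, -0.987], [0.987, 0.0, 0.162], [0.0, -1.0, 0.0]]
wrist_force: [0.4, -0.3, -1.0]
opening: 0.311
```

>>> arm_command([
  {"offset": [0.33, 0, 0.02], "twist": [0, -0.04, 0], "jaw": -0.38},
  {"offset": [0.66, 0, 0.04], "twist": [0, -0.1, 0], "jaw": -0.38},
  {"offset": [1, 0, 0.07], "twist": [0, -0.17, 0], "jaw": -0.38},
  {"offset": [1, 0, 0.07], "twist": [0, -0.214, 0], "jaw": -0.38},
  {"offset": [1, 0, 0.07], "twist": [0, -0.214, 0], "jaw": -0.38},
])

```text
clock: 8.82
ee_pos: [0.5228, 0.0724, 0.1663]
orientation: [[-0.262, -0.001, -0.965], [0.965, -0.0, -0.262], [0.0, -1.0, 0.001]]
wrist_force: [-0.8, -0.1, -0.8]
opening: 0.316
```

```bash
python3 look.py a6
```

```text
8.925 [0.5229 0.0718 0.1663] yaw 0.2631 pitch/roll [ 0.e+00 -1.e+00  4.e-04] op mm 27.15184442416779 F [ 0.23 -0.06 -0.79] M [ 0.049  0.019 -0.015]
origins [(281, 120), (166, 156)] 5
```

View pics/a6.png

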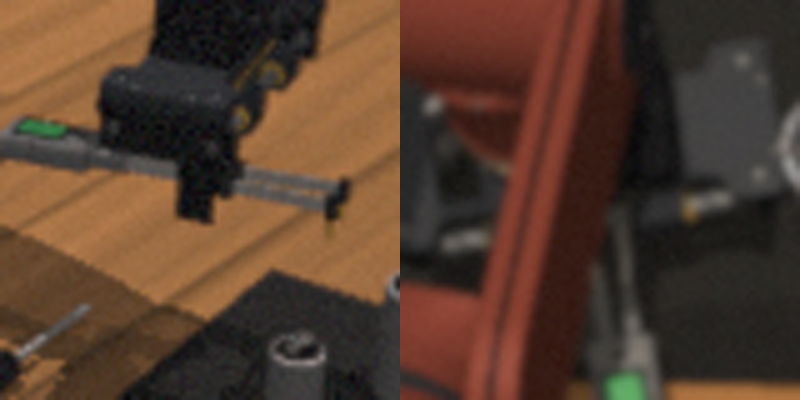

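>>> arm_command([
  {"offset": [0.3, 0, -0.1], "twist": [0, 0, 0], "jaw": -0.38},
  {"offset": [0.65, 0.1, -0.25], "twist": [0, 0, 0], "jaw": -0.38},
  {"offset": [1, 0.3, -0.37], "twist": [0, 0, 0], "jaw": -0.38},
  {"offset": [1, 0.3, -0.37], "twist": [0, 0, 0], "jaw": -0.38},
])

```text
clock: 9.43
ee_pos: [0.5311, 0.1794, 0.1346]
orientation: [[-0.263, -0.004, -0.965], [0.965, -0.0, -0.263], [0.001, -1.0, 0.003]]
wrist_force: [-0.0, -1.1, -0.5]
opening: 0.313
```

>>> arm_command([
  {"offset": [0.05, 0, 0], "twist": [0, 0, 0], "jaw": -0.38},
  {"offset": [0.07, 0.1, 0], "twist": [0, 0, 0], "jaw": -0.38},
  {"offset": [0.07, 0.1, 0], "twist": [0, 0, 0], "jaw": -0.38},
])

```text
clock: 9.8
ee_pos: [0.5301, 0.1842, 0.1258]
orientation: [[-0.261, -0.001, -0.965], [0.965, -0.0, -0.261], [-0.0, -1.0, 0.001]]
wrist_force: [-0.9, 0.1, -0.8]
opening: 0.317
```

```bash
python3 look.py a7 "(360,185)" "(168,180)" 25
```

```text
9.9 [0.5306 0.1844 0.1265] yaw 0.2643 pitch/roll [-1.e-04 -1.e+00  3.e-04] op mm 27.07967354051845 F [ 0.42 -0.4  -0.25] M [ 0.061 -0.047 -0.003]
origins [(335, 160), (143, 155)] 8
```

View pics/a7.png

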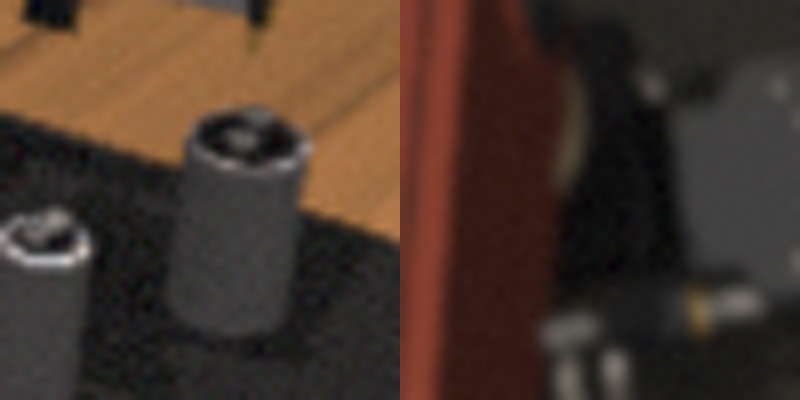

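```bash
python3 - <<'E'
from h import *
D=np.load("D.npy",allow_pickle=True).item()
a=crop(D["scene"],(350,150),50,8,"t.png");cv2.imwrite("pics/a8.png",a[:600])
b=crop(D["top"],(180,215),50,6,"a9.png")
E
```

```text
(no output)
```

View pics/a8.png

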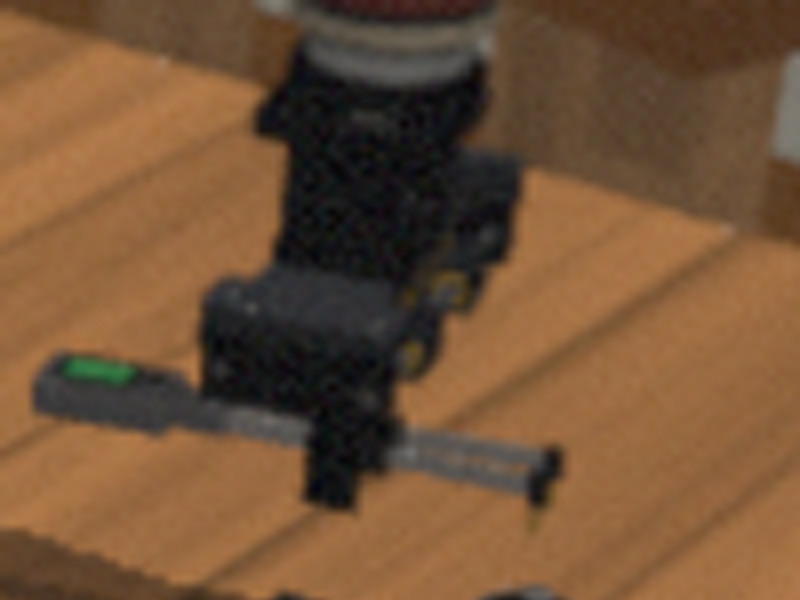

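View pics/a9.png

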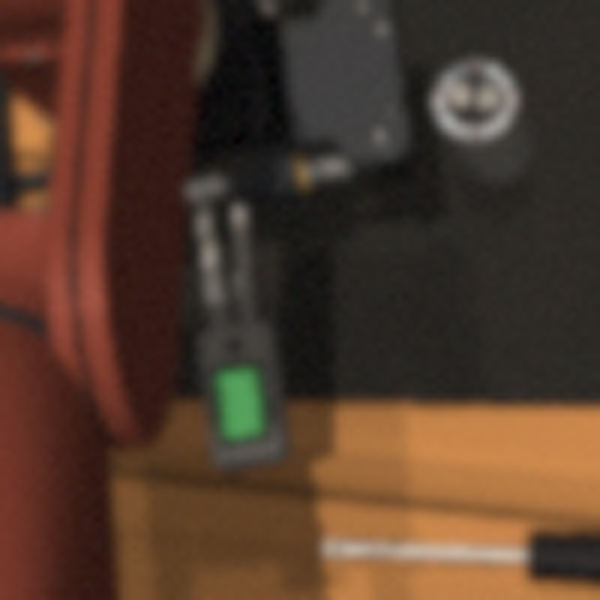

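```bash
python3 - <<'E'
from h import *
D=np.load("D.npy",allow_pickle=True).item()
f=lambda x,y,k,o:np.array([(x+.5)/k-.5+o[0],(y+.5)/k-.5+o[1]])
p=np.array([.5306,.1844,.1265]);yaw=.264
def W(x,y,z):
    x=x+1.35;c,s=np.cos(yaw),np.sin(yaw);return p+np.array([c*x-s*y,s*x+c*y,z+22.2])/1e3
print("screen scene pred",proj(D["scene"],[W(-105,0,9)]),f(99,371,8,(300,100)))
print("screen top pred",proj(D["top"],[W(-105,0,9)]),f(240,404,6,(130,165)))
print("tips pred",proj(D["scene"],[W(78,-11,-21.5),W(78,11,-21.5)]),"obs R",f(534,524,8,(300,100)))
# obs vs world
z=.1265+.0007
q=at_z(D["scene"],[f(534,524,8,(300,100))],z)[0];print("R tip world",q,"pred",W(78,-11,-21.5))
c3=lambda x,y:f(x,y,7,(290,155))
a=at_z(D["scene"],[c3(527,157),c3(541,134)],.09);print("screws b,a scene",a)
f2=lambda x,y:f(x,y,8,(335,160));print(f2(242,137),f2(258,112),c3(527,157),c3(541,134))
E
```

```text
screen scene pred [[312.85891426 144.6588483 ]] [311.9375 145.9375]
screen top pred [[168.48084999 230.09356437]] [169.58333333 231.91666667]
tips pred [[365.49162533 165.99936765]
 [367.30076781 163.00309647]] obs R [366.3125 165.0625]
R tip world [0.60890752 0.20160257 0.1272    ] pred [0.61007122 0.19448702 0.1272    ]
screws b,a scene [[0.6143657  0.19207739 0.09      ]
 [0.60848665 0.21486149 0.09      ]]
[364.8125 176.6875] [366.8125 173.5625] [364.85714286 177.        ] [366.85714286 173.71428571]
```

```bash
cat > ov.py <<'E'
from h import *
import sys
n=sys.argv[1];dx,dy,dyaw,dpitch,dz=[float(v) for v in sys.argv[2].split(",")] # mm, rad
D=np.load("D.npy",allow_pickle=True).item()
s=robot.state();p=np.array(s["ee_pos"]);R=np.array(s["orientation"]);yaw=np.arctan2(-R[0,0],R[1,0])
def W(q):
    q=np.array(q,float);c,s_=np.cos(dpitch),np.sin(dpitch) # +pitch: tips up
    x=c*q[0]-s_*q[2];z=s_*q[0]+c*q[2];y=q[1]
    c,s_=np.cos(dyaw),np.sin(dyaw);x,y=c*x-s_*y+dx,s_*x+c*y+dy
    c,s_=np.cos(yaw),np.sin(yaw);return p+np.array([c*x-s_*y,s_*x+c*y,z+22.2+dz])/1e3
def F(x,y,z):
    c,s_=np.cos(yaw),np.sin(yaw);return p+np.array([c*x-s_*y,s_*x+c*y,z])/1e3
L=[]
b=lambda x,y,z:W((x,y,z))
X=(-135,-75)
for y in(-16,16):
    for z in(-9,9):L.append((b(X[0],y,z),b(X[1],y,z),(0,255,255)))
for x in X:
    for z in(-9,9):L.append((b(x,-16,z),b(x,16,z),(0,255,255)))
    for y in(-16,16):L.append((b(x,y,-9),b(x,y,9),(0,255,255)))
for sg in(-1,1):
    L.append((b(78,sg*11,-5),b(78,sg*11,-21.5),(255,0,255)));L.append((b(-20,sg*11,0),b(78,sg*11,0),(255,255,0)))
    y=13.6*sg
    L+= [(F(-9.5,y,0),F(9.5,y,0),(0,0,255)),(F(-9.5,y,0),F(-9.5,y,30),(0,0,255)),(F(9.5,y,0),F(9.5,y,30),(0,0,255))]
def draw(d,c,h,k):
    x0,y0=c[0]-h,c[1]-h
    im=crop(d,c,h,k,"t.png")
    for P,Q,col in L:
        uv=(proj(d,[P,Q])-[x0,y0]+.5)*k-.5
        cv2.line(im,tuple(int(v) for v in np.round(uv[0]*16)),tuple(int(v) for v in np.round(uv[1]*16)),col,1,cv2.LINE_AA,4)
    return im
cv2.imwrite(f"pics/{n}s.png",draw(D["scene"],eval(sys.argv[3]) if len(sys.argv)>3 else (340,155),40,10)[100:700])
cv2.imwrite(f"pics/{n}t.png",draw(D["top"],(175,215),35,8))
E
python3 ov.py o1 1.35,0,0,0,0
```

```text
(no output)
```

View pics/o1s.png

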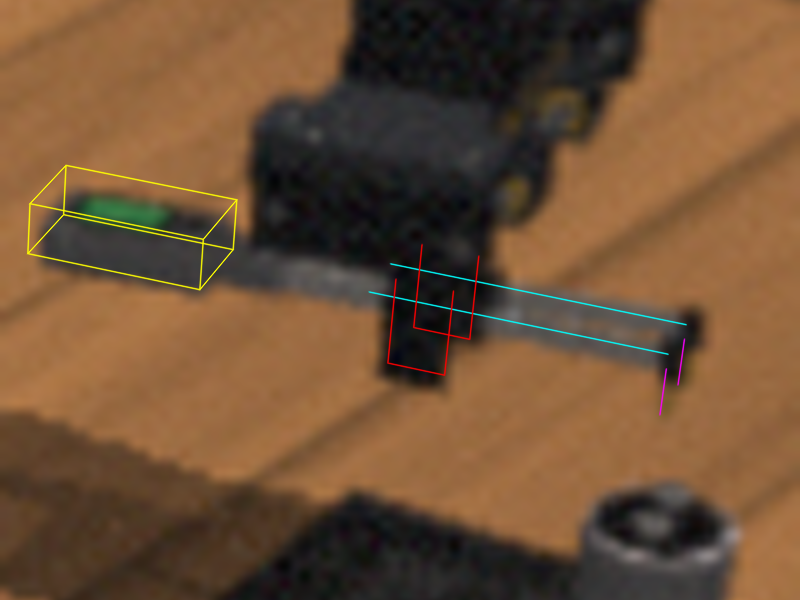

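View pics/o1t.png

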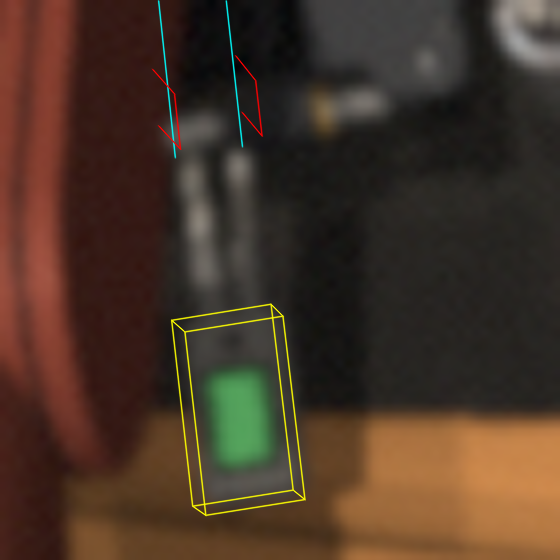

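```bash
python3 - <<'E'
from h import *
from scipy.optimize import least_squares
D=np.load("D.npy",allow_pickle=True).item()
f=lambda x,y,k,o:((x+.5)/k-.5+o[0],(y+.5)/k-.5+o[1])
c1=lambda x,y:f(x,y,5,(325,170));c4=lambda x,y:f(x,y,8,(178,215))
obs=[("top",(-105,0,58),c1(121,517)),("top",(0,14.5,56.5),c1(144,315)),("top",(0,-14.5,56.5),c1(186,330)),
("scene",(-105,0,58),c4(161,117)),("scene",(78,-20,27.5),c4(428,492)),("scene",(78,20,27.5),c4(532,433))]
def P(p,q):
    c,s=np.cos(p[2]),np.sin(p[2]);q=np.array(q)/1e3;return [p[0]+c*q[0]-s*q[1],p[1]+s*q[0]+c*q[1],q[2]]
for cs in("top",),("scene",),("top","scene"):
  for so in(0,4):
    o=[x for x in obs if x[0] in cs]
    F=lambda p:np.concatenate([proj(D[c],[P(p,(q[0]-so*(q[0]<0),q[1],q[2]))])[0]-np.array(uv) for c,q,uv in o])
    r=least_squares(F,[.487,-.328,-.16]);print(cs,so,r.x.round(4),r.fun.round(1))
E
```

```text
('top',) 0 [ 0.4869 -0.3285 -0.1549] [ 0.1 -0.9 -1.1  0.6  0.9  0.3]
('top',) 4 [ 0.4883 -0.3288 -0.1555] [-0.1  0.1 -0.9  0.1  1.1 -0.2]
('scene',) 0 [ 0.4876 -0.3281 -0.1695] [ 0.1  0.3  0.1 -0.3 -0.2  0.1]
('scene',) 4 [ 0.4886 -0.328  -0.176 ] [-0.2 -0.4  0.2 -0.1 -0.   0.4]
('top', 'scene') 0 [ 0.4872 -0.3285 -0.1631] [-0.2 -1.1 -1.   0.5  0.9  0.2 -0.3  0.4  0.  -0.4 -0.3  0. ]
('top', 'scene') 4 [ 0.4885 -0.3287 -0.1672] [-0.6 -0.1 -0.9  0.   1.  -0.2 -0.7 -0.1  0.2 -0.  -0.1  0.4]
```

>>> arm_command([
  {"offset": [0, 0.15, 0], "twist": [0, 0, 0], "jaw": -0.38},
  {"offset": [0, 0.25, 0], "twist": [0, 0, 0], "jaw": -0.38},
  {"offset": [0, 0.3, 0], "twist": [0, 0, 0], "jaw": -0.38},
  {"offset": [0, 0.31, 0], "twist": [0, 0, 0], "jaw": -0.38},
])

```text
clock: 10.4
ee_pos: [0.5302, 0.1849, 0.0948]
orientation: [[-0.262, -0.001, -0.965], [0.965, -0.0, -0.262], [0.0, -1.0, 0.001]]
wrist_force: [0.7, -0.1, 0.5]
opening: 0.311
```

```bash
python3 look.py b1 "(360,175)" "(168,180)" 25; python3 ov.py o2 2.5,0,0,0,0 "(345,165)"; python3 - <<'E'
from h import *
D=np.load("D.npy",allow_pickle=True).item()
crop(D["scene"],(365,173),20,15,"b2.png")
E
```

```text
10.5 [0.5307 0.185  0.0955] yaw 0.2653 pitch/roll [ 0.e+00 -1.e+00  1.e-04] op mm 27.497215885668513 F [-0.64 -0.26 -0.34] M [0.112 0.036 0.   ]
origins [(335, 150), (143, 155)] 8
```

View pics/b2.png

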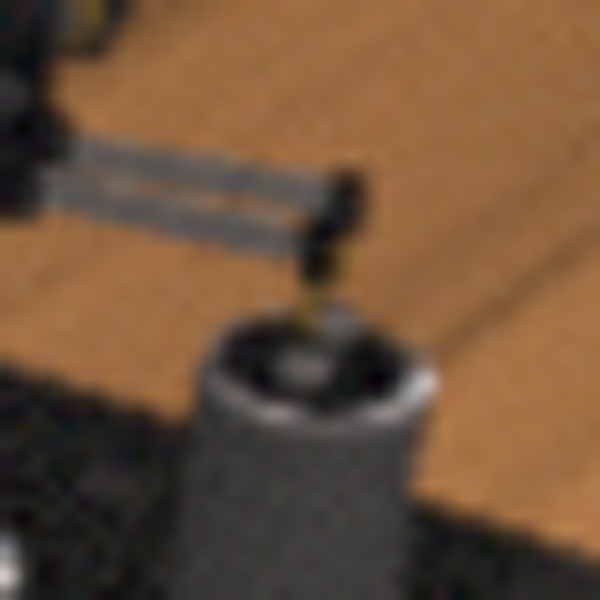

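View pics/o2s.png

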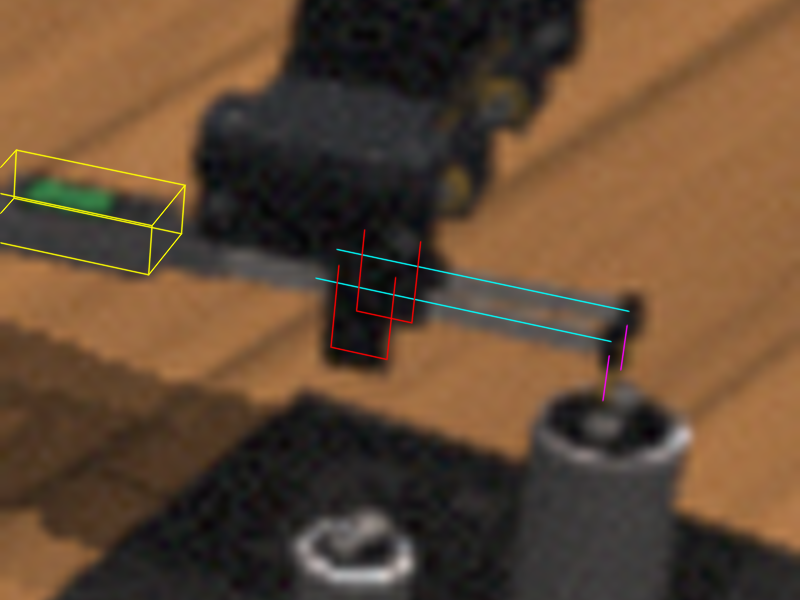

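```bash
python3 - <<'E'
from h import *
D=np.load("D.npy",allow_pickle=True).item()
im=D["scene"][ "color"][160:184,352:382,::-1].astype(float)
im=np.clip(im*1.5,0,255).astype(np.uint8)
cv2.imwrite("pics/b3.png",cv2.resize(im,None,fx=24,fy=24,interpolation=cv2.INTER_NEAREST))
E
```

```text
(no output)
```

View pics/b3.png

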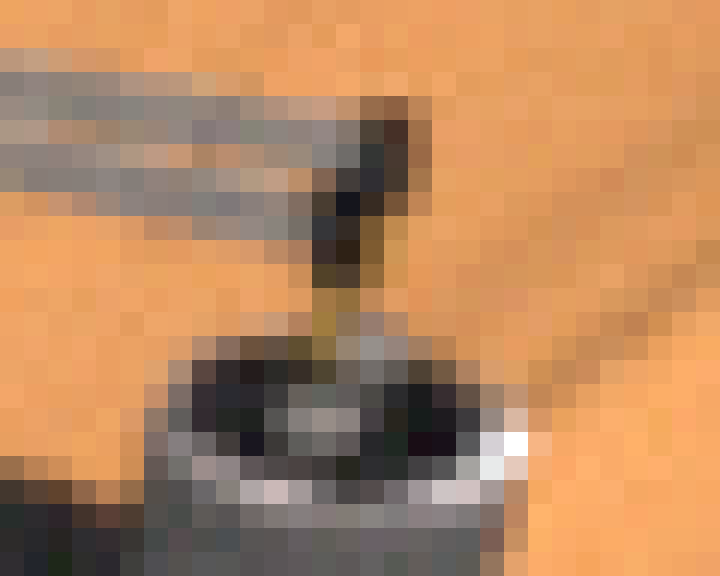

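```bash
python3 - <<'E'
from h import *
D=np.load("D.npy",allow_pickle=True).item()
d=D["scene"]
for z in(.08,.082): print(at_z(d,[(365.8,176.9),(366.0,176.8)],z).round(4))
print("screws top-face (blob -0.4px)",at_z(d,[(364.8,176.6),(366.9,173.4)],.09).round(4), "mean",at_z(d,[(364.8,176.6),(366.9,173.4)],.09).mean(0).round(4))
# expected blob of rim
for c in((.607,.2058),(.6115,.2035),(.609,.2045)):
  t=np.linspace(0,6.28,60);P=np.c_[c[0]+.0255*np.cos(t),c[1]+.0255*np.sin(t),t*0+.08];q=proj(d,P);print(c,q.min(0),q.max(0))
E
```

```text
[[0.6084 0.2106 0.08  ]
 [0.6086 0.2116 0.08  ]]
[[0.61   0.2074 0.082 ]
 [0.6102 0.2084 0.082 ]]
screws top-face (blob -0.4px) [[0.6129 0.1942 0.09  ]
 [0.6075 0.2168 0.09  ]] mean [0.6102 0.2055 0.09  ]
(0.607, 0.2058) [356.7164656  173.41567828] [372.62648192 181.35343867]
(0.6115, 0.2035) [357.54712311 174.12416244] [373.50235382 182.10558778]
(0.609, 0.2045) [357.0403736  173.76201697] [372.97241285 181.72116798]
```

>>> arm_command([
  {"offset": [0, 0.03, 0], "twist": [0, 0, 0], "jaw": -0.38},
  {"offset": [0, 0.05, 0], "twist": [0, 0, 0], "jaw": -0.38},
  {"offset": [0, 0.05, 0], "twist": [0, 0, 0], "jaw": -0.38},
  {"offset": [0, 0.05, 0], "twist": [0, 0, 0], "jaw": -0.38},
])

```text
clock: 11.0
ee_pos: [0.5307, 0.185, 0.0906]
orientation: [[-0.262, 0.0, -0.965], [0.965, 0.0, -0.262], [0.0, -1.0, -0.0]]
wrist_force: [-0.4, -0.0, -1.0]
opening: 0.311
```

```bash
cat > z.py <<'E'
from h import *
import sys
ims=[]
for i in range(2):
    d=cams.snapshot("scene");ims.append(d["color"].astype(float))
    s=robot.state();print(s["clock"],np.round(s["ee_pos"],4),"op",round(s["opening"]*87,2),np.round(s["wrist_force"],2),"Rz",np.round(s["orientation"][2],4))
im=np.clip(np.mean(ims,0)[160:184,352:382,::-1]*1.5,0,255).astype(np.uint8)
cv2.imwrite(f"pics/{sys.argv[1]}.png",cv2.resize(im,None,fx=24,fy=24,interpolation=cv2.INTER_NEAREST))
E
python3 z.py d1
```

```text
11.05 [0.5307 0.185  0.0906] op 27.26 [-0.01  0.04 -0.77] Rz [-0.e+00 -1.e+00 -2.e-04]
11.1 [0.5308 0.185  0.0907] op 27.29 [-0.29  0.57 -0.87] Rz [-0.e+00 -1.e+00 -3.e-04]
```

View pics/d1.png

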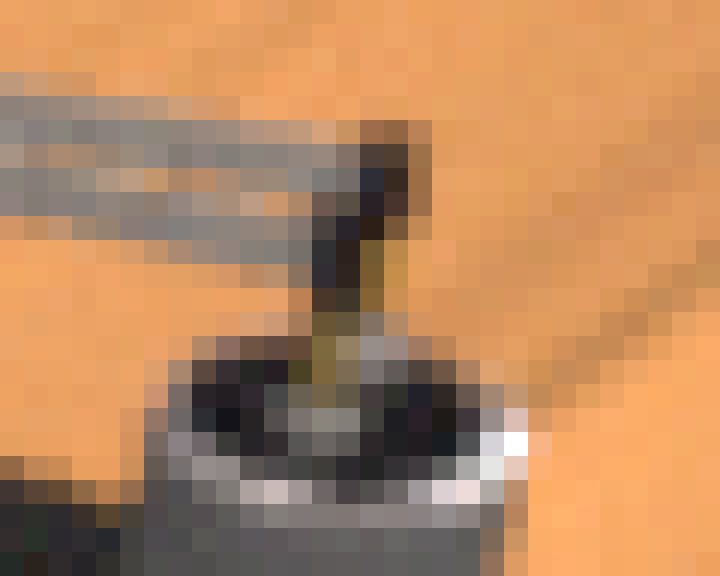

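>>> arm_command([
  {"offset": [-0.012, -0.01, -0.006], "twist": [0, 0, 0], "jaw": -0.38},
  {"offset": [-0.012, -0.01, -0.006], "twist": [0, 0, 0], "jaw": -0.38},
  {"offset": [-0.012, 0.01, -0.006], "twist": [0, 0, 0], "jaw": -0.38},
  {"offset": [-0.012, 0.025, -0.006], "twist": [0, 0, 0], "jaw": -0.38},
  {"offset": [-0.012, 0.038, -0.006], "twist": [0, 0, 0], "jaw": -0.38},
  {"offset": [-0.012, 0.038, -0.006], "twist": [0, 0, 0], "jaw": -0.38},
  {"offset": [-0.012, 0.038, -0.006], "twist": [0, 0, 0], "jaw": -0.38},
])

```text
clock: 11.98
ee_pos: [0.5315, 0.184, 0.0868]
orientation: [[-0.262, 0.0, -0.965], [0.965, -0.0, -0.262], [-0.0, -1.0, -0.0]]
wrist_force: [-0.5, -0.9, -1.1]
opening: 0.315
```

```bash
python3 z.py d2
```

```text
12.025 [0.5315 0.184  0.0868] op 27.42 [ 0.06  0.08 -0.98] Rz [-0. -1. -0.]
12.075 [0.5316 0.184  0.0868] op 26.99 [-0.66 -0.55 -0.72] Rz [-0. -1. -0.]
```

View pics/d2.png

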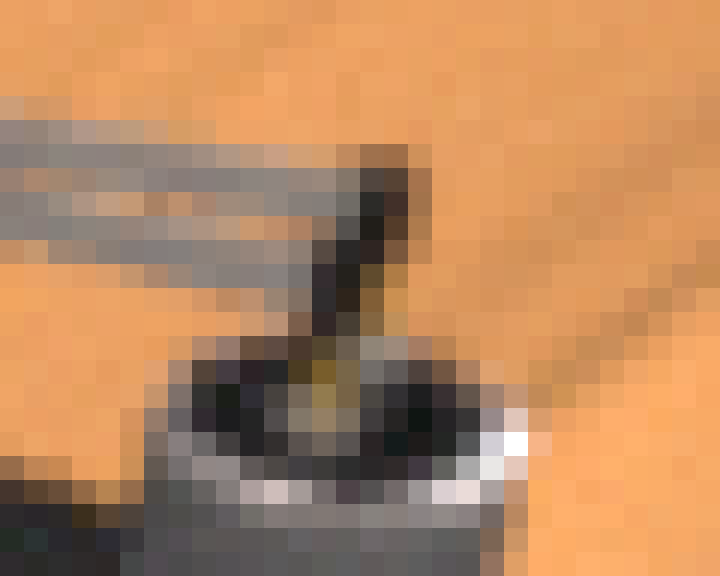

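```bash
python3 - <<'E'
from h import *
np.set_printoptions(linewidth=200)
D=np.load("D.npy",allow_pickle=True).item()
a=D["scene"]["color"].astype(float)
ims=[]
for i in range(12): ims.append(cams.snapshot("scene")["color"].astype(float))
b=np.mean(ims,0);np.save("b.npy",b)
d1=cv2.imread("pics/d1.png")[12::24,12::24,::-1].astype(float)/1.5
for n,im in(("hover",a[160:184,352:382]),("d1",d1),("now",b[160:184,352:382])):
  for c in(13,15):
    s=im[:,c:c+ (1 if c==13 else 2)].mean(1)
    print(n,352+c,"R-B",(s[:,0]-s[:,2])[6:20].round(0)," lum",s.mean(1)[6:20].round(0))
print(np.round(robot.state()["ee_pos"],4),robot.state()["opening"]*87)
im=np.clip(b[160:184,352:382,::-1]*1.5,0,255).astype(np.uint8)
cv2.imwrite("pics/d3.png",cv2.resize(im,None,fx=24,fy=24,interpolation=cv2.INTER_CUBIC))
E
```

```text
hover 365 R-B [ 7. 31. 16. -2. 11. 28. 63. 65. 46. 20.  3. 11.  5.  4.]  lum [87. 69. 41. 37. 33. 42. 78. 77. 69. 44. 64. 95. 70. 40.]
hover 367 R-B [ 8.  7. 28. 62. 66. 72. 77. 40. 12.  6.  2.  4. -2. -2.]  lum [ 37.  36.  44.  74.  79.  84. 100.  89.  93.  67.  39.  34.  25.  30.]
d1 365 R-B [18.  4. 20.  8. -1. -1. 22. 35. 43. 42. 28.  8.  5.  4.]  lum [92. 82. 62. 45. 33. 32. 38. 54. 65. 64. 64. 88. 68. 40.]
d1 367 R-B [18.  6. 10. 29. 61. 66. 67. 35. 13.  5.  4.  1.  0.  0.]  lum [44. 31. 31. 40. 73. 75. 80. 85. 94. 69. 37. 31. 25. 29.]
now 365 R-B [70. 20.  8. 40. 18.  2.  4. 10. 23. 45. 46. 32. 10.  2.]  lum [106.  90.  86.  84.  53.  33.  31.  29.  44.  58.  74.  81.  67.  37.]
now 367 R-B [56. 19.  8. 14. 25. 53. 66. 54. 19.  6.  2.  1. -1. -0.]  lum [77. 45. 33. 33. 42. 65. 78. 80. 90. 68. 39. 32. 26. 27.]
[0.5315 0.184  0.0867] 27.436684249301
```

View pics/d3.png

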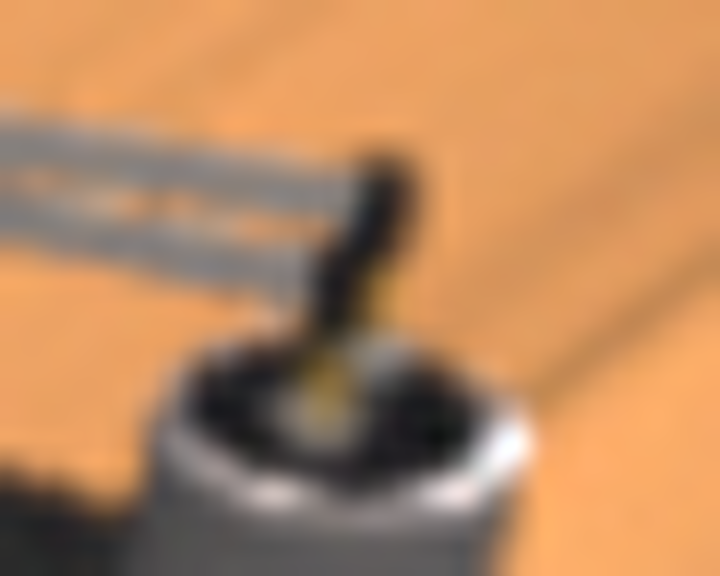

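>>> arm_command([
  {"offset": [0, 0.012, 0], "twist": [0, 0, 0], "jaw": -0.38},
  {"offset": [0, 0.012, 0], "twist": [0, 0, 0], "jaw": -0.38},
  {"offset": [0, 0.012, 0], "twist": [0, 0, 0], "jaw": -0.38},
])

```text
clock: 13.05
ee_pos: [0.5316, 0.184, 0.0856]
orientation: [[-0.262, 0.0, -0.965], [0.965, 0.0, -0.262], [-0.0, -1.0, -0.0]]
wrist_force: [-0.4, 0.2, 0.6]
opening: 0.312
```

```bash
cat > avg.py <<'E'
from h import *
import sys
np.set_printoptions(linewidth=200)
b=np.mean([cams.snapshot("scene")["color"].astype(float) for i in range(12)],0);np.save(sys.argv[1]+".npy",b)
b0=np.load("b.npy")
for n,im in(("b",b0),("now",b)):
    im=im[160:184,352:382]
    for c in(13,):
        s=im[:,c];print(n,"R-B",(s[:,0]-s[:,2])[6:20].round(0)," lum",s.mean(1)[6:20].round(0))
    s=im[:,15:17].mean(1);print(n,"far R-B",(s[:,0]-s[:,2])[6:20].round(0)," lum",s.mean(1)[6:20].round(0))
s=robot.state();print(s["clock"],np.round(s["ee_pos"],4),s["opening"]*87,np.round(s["wrist_force"],2))
im=np.hstack([np.clip(x[162:184,356:378,::-1]*1.5,0,255).astype(np.uint8) for x in(b0,b)])
cv2.imwrite(f"pics/{sys.argv[1]}.png",cv2.resize(im,None,fx=18,fy=18,interpolation=cv2.INTER_CUBIC))
# arm shift and can shift by phase correlation
g=lambda x,r:cv2.cvtColor(x.astype(np.uint8),cv2.COLOR_RGB2GRAY).astype(np.float32)[r]
for nm,r in(("arms",np.s_[155:176,335:366]),("can",np.s_[178:206,352:376]),("cans_small",np.s_[182:216,328:350])):
    print(nm,cv2.phaseCorrelate(g(b0,r),g(b,r)))
E
python3 avg.py e1
```

```text
b R-B [70. 20.  8. 40. 18.  2.  4. 10. 23. 45. 46. 32. 10.  2.]  lum [106.  90.  86.  84.  53.  33.  31.  29.  44.  58.  74.  81.  67.  37.]
b far R-B [56. 19.  8. 14. 25. 53. 66. 54. 19.  6.  2.  1. -1. -0.]  lum [77. 45. 33. 33. 42. 65. 78. 80. 90. 68. 39. 32. 26. 27.]
now R-B [88. 30.  8. 20. 18.  5. -1.  5. 16. 44. 46. 32. 10.  2.]  lum [110.  98.  88.  83.  57.  35.  30.  28.  33.  56.  76.  81.  66.  39.]
now far R-B [72. 31. 10. 13. 17. 43. 66. 54. 18.  5.  3.  0. -1. -0.]  lum [92. 53. 34. 35. 36. 60. 75. 81. 85. 66. 37. 31. 24. 27.]
13.65 [0.5316 0.184  0.0856] 27.145077987757915 [-1.1   0.21 -0.91]
arms ((-0.043742566482784184, 0.5565498218265557), 0.9865521180133024)
can ((-0.073344273914147, 0.047109706152562936), 0.9916471239593294)
cans_small ((-0.016608496518456306, 0.027729877358879662), 0.9941680925311865)
```

View pics/e1.png

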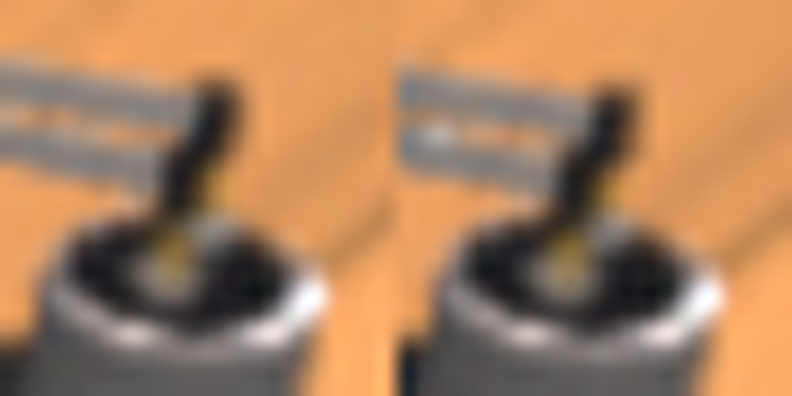

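>>> arm_command([
  {"offset": [0, 0, 0], "twist": [0, 0, 0], "jaw": -0.38},
  {"offset": [0, 0, 0], "twist": [0, 0, 0], "jaw": -0.38},
  {"offset": [0, 0, 0], "twist": [0, 0, 0], "jaw": -0.38},
  {"offset": [0, 0, 0], "twist": [0, 0, 0], "jaw": -0.38},
  {"offset": [0, 0, 0], "twist": [0, 0, 0], "jaw": -0.38},
  {"offset": [0, 0, 0], "twist": [0, 0, 0], "jaw": -0.38},
  {"offset": [0, 0, 0], "twist": [0, 0, 0], "jaw": -0.38},
  {"offset": [0, 0, 0], "twist": [0, 0, 0], "jaw": -0.38},
  {"offset": [0, 0, 0], "twist": [0, 0, 0], "jaw": -0.38},
  {"offset": [0, 0, 0], "twist": [0, 0, 0], "jaw": -0.38},
  {"offset": [0, 0, 0], "twist": [0, 0, 0], "jaw": -0.38},
  {"offset": [0, 0, 0], "twist": [0, 0, 0], "jaw": -0.38},
  {"offset": [0, 0, 0], "twist": [0, 0, 0], "jaw": -0.38},
  {"offset": [0, 0, 0], "twist": [0, 0, 0], "jaw": -0.38},
  {"offset": [0, 0, 0], "twist": [0, 0, 0], "jaw": -0.38},
  {"offset": [0, 0, 0], "twist": [0, 0, 0], "jaw": -0.38},
  {"offset": [0, 0, 0], "twist": [0, 0, 0], "jaw": -0.38},
  {"offset": [0, 0, 0], "twist": [0, 0, 0], "jaw": -0.38},
])

```text
clock: 15.9
ee_pos: [0.5315, 0.184, 0.0855]
orientation: [[-0.262, -0.0, -0.965], [0.965, -0.0, -0.262], [-0.0, -1.0, 0.0]]
wrist_force: [0.3, -0.2, 0.7]
opening: 0.314
```

```bash
python3 avg.py e2; python3 - <<'E'
from h import *
d=cams.snapshot("scene");cv2.imwrite("pics/final.png",d["color"][:,:,::-1])
E
```

```text
b R-B [70. 20.  8. 40. 18.  2.  4. 10. 23. 45. 46. 32. 10.  2.]  lum [106.  90.  86.  84.  53.  33.  31.  29.  44.  58.  74.  81.  67.  37.]
b far R-B [56. 19.  8. 14. 25. 53. 66. 54. 19.  6.  2.  1. -1. -0.]  lum [77. 45. 33. 33. 42. 65. 78. 80. 90. 68. 39. 32. 26. 27.]
now R-B [87. 30.  8. 20. 18.  6.  0.  7. 19. 44. 47. 32. 11.  2.]  lum [111.  98.  87.  82.  57.  34.  29.  26.  34.  58.  75.  81.  66.  40.]
now far R-B [73. 30. 10. 14. 19. 44. 66. 55. 18.  6.  2.  0.  0.  1.]  lum [92. 53. 33. 34. 36. 60. 78. 80. 85. 66. 38. 32. 24. 28.]
16.5 [0.5316 0.184  0.0856] 27.15822519999593 [ 0.42 -0.33  0.88]
arms ((-0.04717702901281129, 0.4636621085711461), 1.0050115104143817)
can ((-0.027585698777549794, 0.02043479487260136), 1.0023040190339088)
cans_small ((-0.023602011317292337, 0.02100896270571795), 0.9929510728904495)
```

View pics/final.png

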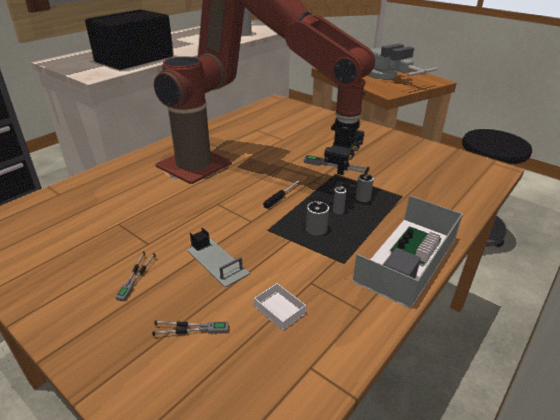

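View pics/e2.png

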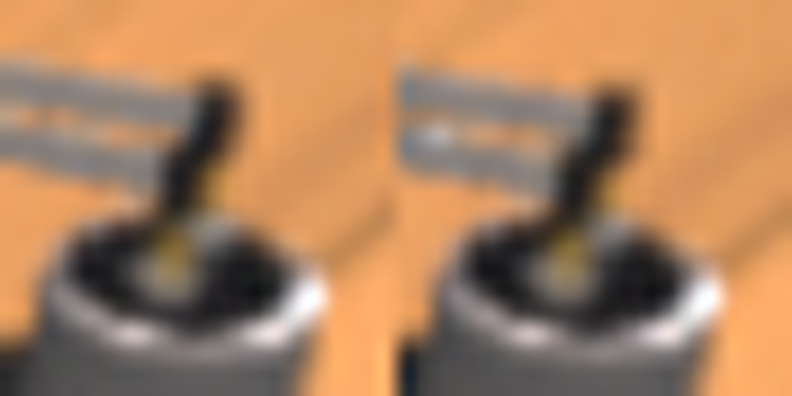

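The final scene view shows the tweezers held over the mid can at (365,177). The near pin ends on the near screw at about (365,177) and the far pin on the far screw at about (367,173.5). The cans, screwdriver and tray look unmoved.

```bash
python3 -c "
from station import robot
print(robot.sign_off())"
```

```text
the job is handed in; nothing more can be done
None
```

I lifted the largest tweezers off their rest, squeezed them to about a 22 mm tip gap, and set one tip on each screw of the middle can. I held still for over 2 s and handed the job in at about 16.5 s, still holding the tweezers there.

- **Can choice:** the top view put the screw spacings at 13, 21.4 and 29 mm, so the middle can was clear.
- **Gap:** the jaw opening read 27.0–27.4 mm while I held, against the nominal 27 mm. That is a tip gap of roughly 22–22.8 mm.
- **Contact:** when I lowered the arm another 1.2 mm, both pin ends stayed put while the arms came down, so both pins are touching and giving. They are pushed in about 1.5–4 mm; my estimates disagreed within that range.
- **Steadiness:** the tool position held within about 0.1 mm over the 2 s. Wrist force stayed at about 1 N, which is the noise level. The middle and small cans moved less than 0.1 px between the pressing checks.

**Weaker points:**
- **Tip centring:** the two cameras disagreed by about 4–5 mm on where the middle can stands, and the arm hid the tips from the top camera. I judged the centring from the scene camera alone, so it is good to roughly 1–2 mm along that camera's line of sight.
- **Surrounding items:** I checked the large can, screwdriver and tray only by eye in the last picture.

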